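Start the bench extractor with its spring-return knob

TASK

Start the bench extractor: first lift away the wooden weaving mould that stands in front of its sloping control box and stand it upright in the middle of the cork mat. Then twist the box's bar-shaped start knob clockwise until you feel its stop, without wrenching the switch on its rubber mount, keep it there for a good second, and let it spring all the way back. Leave everything else where it is.

Things in the scene. Friction and masses are not known exactly. Their poses are not given: they have to be found in the camera images.
- console: Grey metal control box, fixed: 175 mm deep (x -75 to +100 mm), 180 wide (y), 54 mm high at the front, 126 at the back. Origin on the bench under the middle of its sloping face; x points from the low front edge (robot side) to the back. The middle of the face is 90 mm above the origin; its outward normal leans 26 degrees from vertical, towards -x.
- start_grip (a point): Start knob's grip point: on its axis, 36 mm out from the middle of the sloping face. Black bar 80 x 18 mm, from 16 to 50 mm out from the face, over a steel collar (64 mm across, up to 12 mm out). x along the bar, y across it, z along the axis out of the face; they turn with the bar. At rest the bar lies roughly level. Clockwise as seen facing it, 0.8 to 1.5 rad from rest to the stop.
- start_shaft (a joint): Turn of the knob's shaft (rad): 0 at rest, grows clockwise, stop at 0.8. The bar first moves alone through a free play that differs each time (0 to 0.6 rad, not counted here); then it turns the shaft against a return spring, 0.08 N m at first, about 0.3 N m near the stop; at the stop the torque rises steeply (6 N m per rad).
- start_mount (a joint): Turn of the whole switch on its stiff rubber mount (rad): 0 at rest, clockwise positive, 6 N m per rad. About 0.05 with the spring fully wound; more only when the knob is forced against its stop. Above 0.14 (0.84 N m) it is wrenched.
- mould: Loose wooden weaving mould, 0.3 to 0.6 kg, standing upright close in front of the control box: a block 64 (x) x 120 (y) x 130 mm high (z) with a dark grip batten on top, 26 (x) x 110 (y) mm, from 130 to 172 mm above the underside. Origin: centre of its underside, z up. It blocks the gripper's way to the knob.
- mat: Flat square cork mat fixed to the bench, 180 x 180 x 4 mm, to the robot's left or right; a wooden tray lies on the other side. Origin: centre of its underside.
- tray: Low wooden tray of pegs, 180 x 180 mm, 35 mm high, fixed; leave alone. Origin: centre of its underside.
- glue: White glue bottle, 56 mm across, 130 mm high, loose, standing beside the control box; leave alone. Origin: centre of its underside.
- rivets: Clear jar with a steel lid, 70 mm across, 85 mm high, loose, standing on the other side of the control box; leave alone. Origin: centre of its underside.
- mallet: Mallet 260 mm long, lying on the bench; leave alone. Its handle runs along x.
- spanner: Steel spanner 200 mm long, lying on the bench; leave alone. Its handle runs along x.

How it is judged (in metres and radians):
On the way, in this order (a step that is already met when the one before it is completed fails the run):
1. the mould stands upright in the middle of the cork mat (within 45 mm), let go (horizontal distance between mould and mat below 0.045 m and angle between mould's own z axis and vertical below 0.1 rad and z of mould in the frame of mat below 0.012 m and linear speed of mould below 0.02 m/s and contact force between the fingers and mould below 0.1 N), for 0.2 s.
2. the knob's shaft is held at its stop (0.75 rad or more) for 0.7 s (value of joint start_shaft above 0.75 rad), for 0.7 s.
At the end, for the whole second after the job is handed in: The mould stands upright (within 0.1 rad) on the cork mat, its centre within 45 mm of the mat's centre, at rest and let go, and the knob's shaft has sprung back to within 0.08 rad of rest (horizontal distance between mould and mat below 0.045 m and angle between mould's own z axis and vertical below 0.1 rad and z of mould in the frame of mat below 0.012 m and linear speed of mould below 0.02 m/s and value of joint start_shaft below 0.08 rad); the robot touches nothing.
It fails at once if the switch is wrenched on its rubber mount (more than 0.14 rad either way, about 0.84 N m) (value of joint start_mount above 0.14 rad or value of joint start_mount below -0.14 rad).
It fails at once if the mould is tipped over (more than 0.6 rad) (angle between mould's own z axis and vertical above 0.6 rad).
It fails at once if the glue bottle, rivet jar, mallet or spanner is moved by more than 30 mm (distance of any of glue, rivets, mallet, spanner from where it was at the start of the episode above 0.03 m).
It also fails if it takes over 67 s, if anything falls off the work surface, if the arm or the gripper's body presses on something with over 40 N, if the wrist force passes 120 N, or if a joint passes its speed limit or range.

ROBOT

A 6-joint arm with a two-finger parallel gripper is mounted at the origin on the work surface. World frame = base frame: x ahead of the robot, y to its left, z up, the work surface at z = 0. Lengths are in m, angles in degrees, forces in N, time in s.
With the tool pointing down it reaches from about 0.35 to 0.725 m from the base axis. Payload 4.3 kg.
Tool frame: the origin (TCP) lies midway between the tips of the shut fingers; the grasp point (between the pads) lies 19 mm behind it; z points along the fingers, y is the line along which they close (so a half turn about z gives the same grasp; the last joint's range is limited). The gripper opens to 85 mm and grips with 20 to 120 N. Pads are 22 mm wide; open, the fingers measure 114 mm over their backs; the gripper's body (76 mm by 85 mm) begins 54 mm behind the grasp point. The pads swing forward as they close: fully open they stand 13 mm farther back than shut.
Start: joints at [-83.44, 21.618, 4.641, 73.018, 0, 83.68], TCP at [0.128, -0.561, 0.199] pointing down, gripper open.
Joint ranges: [-156.06, 156.06], [-48.1, 94.91], [-58.44, 69.94], [-101.28, 121.22], [-78.64, 73.56], [-180, 180]. Speed limits (degrees/s): [147.25, 147.25, 180, 180, 180, 180].

INTERFACE

Orientations are given as [roll, pitch, yaw] about the fixed x, y, z axes, in that order (R = Rz(yaw) Ry(pitch) Rx(roll)).
In Python, from cell import manip gives the robot as it stands. The module is installed in compiled form; this text tells all that it offers.
- The arm moves only by the tool jog_arm, never from a script. Its argument "plan" is a list that holds one entry, the list of rows, each a list of 6 numbers: the shift along the tool's x, y, z in mm, then the turn, a rotation vector about the tool's x, y, z in degrees. In form: [[[x, y, z, rx, ry, rz], ...]]. A call has 1 to 8 rows; each row shifts and turns the commanded pose from where the row before left it, along the tool's axes as they then stand; what a row does not reach is not made up. A row lasts 1/10 s, in which the tool goes at most 50 mm and 8.59 degrees, less where a joint would pass 70% of its speed; a pose out of reach is approached as far as the arm can. A call with a gripper value outside its range is refused whole. "grip" is the finger opening in mm, from 0 to 85.4, set as the call begins (left out, the last holds). The fingers move at their own pace and stop on an object; the grip force is fixed at half the most. Time passes only in rows, so rows that do not move let the fingers close. It gives the time, the measured TCP pose, the force, the opening and the grip force at its end, in the units of the state.
- manip.get_obs(): the state, without advancing time (a new reading comes with each control period).
- manip.capture(name): name is "scene" or "top" or "wrist"; returns the picture (480x640x3 uint8, blue, green, red); there is no depth.
- manip.camera_info(name): a dict with "K" (3x3 intrinsics, pixels), "xyz" and "orientation" of the camera in the world; the wrist camera has in their place "T_tool_cam" (4x4, takes a point from camera to tool coordinates, whose origin is the TCP and whose axes are the flange's). Camera axes: x right, y up, looking along -z (the intrinsics and any distortion apply to the point x, -y, -z); pixel columns grow to the right and rows downward; lengths in m; the calibration is good to about 2 mm. The wrist camera is an equidistant fisheye: a pixel r from the principal point sees the ray r / f radians off the axis. A picture is of the moment at which its call begins: read the wrist's pose just before it. camera_info takes no time and is no camera call.
- manip.sign_off(): hands the job in; it is judged then, once.
Trained networks look in the newest picture that a camera, given by its name, has taken for a name from the list of things; names that differ only in an ending like _2 or _b are one class to them, and where a whole thing is asked for, a point or a joint stands for the part that bears it (a point fixed in the world has none). Each returns a list of dicts, best first, with "conf" (0 to 1); they miss things now and then, are a little off and sometimes report something else, mostly with a low value. They report only what shows in the picture. A call takes as long as a camera call.
- manip.recognise(camera, label): "centre" ([x, y, z] in m, in world coordinates, good to about 4 mm: the middle of the surface that is visible of it).
The state is a dict: "time": time; "q": joint angles; "qvel": joint speeds; "joint_torque": joint torques, N m; "tool_pos": TCP position; "ee_rot": TCP orientation; "ft_force": force on the tool from outside, world axes, zero at the start; "moment": the same for the moment, N m; "finger_gap": opening from 0.0 (shut) to 1.0 (fully open); "grasp_force": force on a finger pad.
Only numpy, scipy, OpenCV 4.12 (cv2) and the standard library are available. Lean on these libraries where they do the work, as an engineer would, in place of code of your own. Each camera call takes 0.05 s, during which the arm holds its last target. There are 200 camera calls.

## Working session

There is one attempt and no reset: what is moved stays moved. The work goes in short steps, Python scripts to look and compute and a tool call to move; the robot and the scene stay as the last step left them, time stands still between calls to the robot, and variables do not carry over. Pictures are saved under pics/ and viewed, at most 10 in all, crops included, and the job is handed in when it is done.

Besides the shell and the picture viewer there is one more tool, called as name(argument=value, ...), one argument or row to a line, values as JSON. jog_arm: Moves the arm, as the interface text tells. Its arguments: {"type":"object","properties":{"plan":{"type":"array"},"grip":{"type":"number"}},"required":["plan"]}

```bash
mkdir -p pics
python3 - <<'E'
from cell import manip as m
import cv2
o=m.get_obs(); print(o['time'],o['tool_pos'],o['ee_rot'],o['finger_gap'])
for c in("scene","top"):
    cv2.imwrite(f'pics/{c}0.png',m.capture(c))
    i=m.camera_info(c);print(c,i)
    for l in("console","start_grip","mould","mat","tray","glue","rivets","mallet","spanner"):
        print(l,[([round(float(v),3) for v in d['centre']],round(d['conf'],2)) for d in m.recognise(c,l)[:2]])
E
```

```text
0.0 [ 0.12809115 -0.55981667  0.19756617] [-1.79885390e+02 -1.19273407e-02  1.28776572e+01] 1.0013066019249035
scene {'K': array([[557.55896034,   0.        , 316.16022009],
       [  0.        , 557.55896034, 235.34395275],
       [  0.        ,   0.        ,   1.        ]]), 'xyz': array([ 1.54053831, -0.43530996,  1.00202457]), 'orientation': array([50.02855473, -0.18008968, 65.94079071])}
console [([0.708, -0.043, 0.092], 0.6)]
start_grip [([0.628, -0.04, 0.121], 0.65), ([0.66, 0.129, 0.074], 0.2)]
mould [([0.53, -0.077, 0.11], 0.88)]
mat [([0.414, -0.319, 0.001], 0.69)]
tray [([0.408, 0.334, 0.02], 0.68)]
glue [([0.659, 0.132, 0.074], 0.65)]
rivets []
mallet [([0.601, 0.452, 0.022], 0.97), ([0.708, -0.044, 0.092], 0.18)]
spanner [([0.621, -0.432, 0.009], 0.72)]
top {'K': array([[460.88398972,   0.        , 322.1293465 ],
       [  0.        , 460.88398972, 232.9973388 ],
       [  0.        ,   0.        ,   1.        ]]), 'xyz': array([ 0.49695953, -0.00845305,  1.09737392]), 'orientation': array([  3.94898561,  -0.70625277, -89.56295341])}
console [([0.643, -0.032, 0.097], 0.61)]
start_grip [([0.623, -0.034, 0.134], 0.97)]
mould [([0.502, -0.068, 0.129], 0.65)]
mat [([0.408, -0.319, 0.003], 0.7)]
tray [([0.396, 0.338, 0.014], 0.84)]
glue [([0.634, 0.133, 0.091], 0.65)]
rivets [([0.712, -0.168, 0.084], 0.89)]
mallet [([0.638, 0.406, 0.02], 0.92)]
spanner [([0.674, -0.405, 0.009], 0.79)]
```

View pics/top0.png

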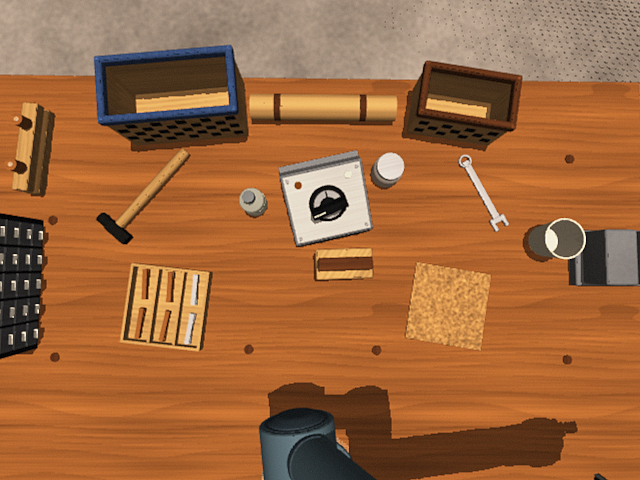

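View pics/scene0.png

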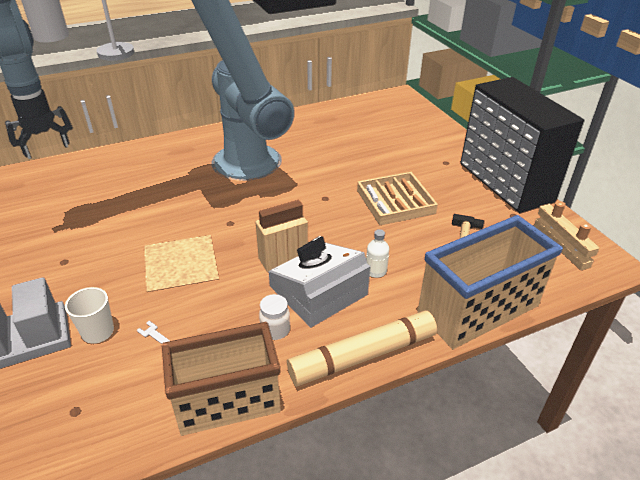

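The top view shows the mould's batten at about (344,264), the mat at about (448,306), the console at (327,200) and the knob bar at (327,207). The scene view agrees with this. Next I'll zoom in to get accurate edges.

```bash
python3 - <<'E'
import cv2
a=cv2.imread('pics/top0.png')[140:290,265:415]
cv2.imwrite('pics/crop.png',cv2.resize(a,(600,600),interpolation=cv2.INTER_CUBIC))
E
cat > h.py <<'E'
import numpy as np
from scipy.spatial.transform import Rotation as R
from cell import manip as m
def ray(c,px):
    i=m.camera_info(c);K=i['K'];T=R.from_euler('xyz',i['orientation'],degrees=True)
    d=np.array([(px[0]-K[0,2])/K[0,0],-(px[1]-K[1,2])/K[1,1],-1]);return i['xyz'],T.apply(d)
def at(c,px,z):
    o,d=ray(c,px);return (o+d*(z-o[2])/d[2]).round(4)
E
python3 - <<'E'
from h import *
for p in[(416,263),(491,272),(481,349),(405,338)]:print(at('top',p,.004))
E
```

```text
[ 0.5031 -0.2447  0.004 ]
[ 0.4831 -0.4232  0.004 ]
[ 0.3028 -0.3964  0.004 ]
[ 0.3272 -0.2177  0.004 ]
```

View pics/crop.png

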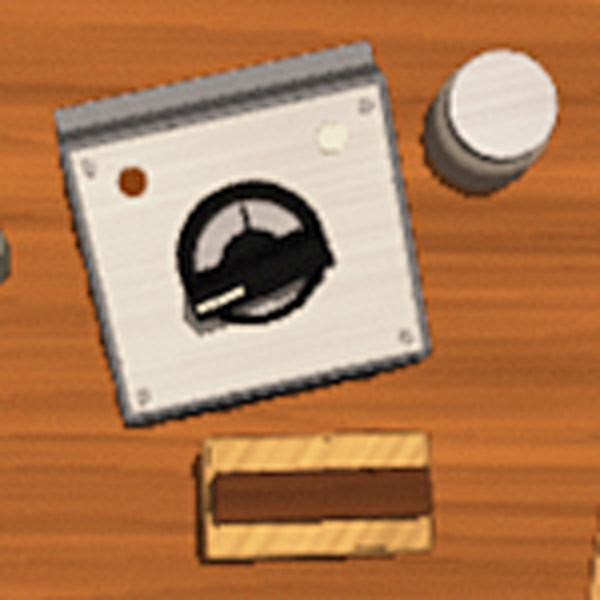

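The crop shows the mould block nearly aligned with the image axes. The console is turned by about 13° and the knob's bar is roughly level along its face.

Run:
```python
from h import *
f=lambda u,v:(265+u/4,140+v/4)
def show(n,ps,z):
    q=[at('top',f(*p),z) for p in ps];print(n,q,np.mean(q,0)); return np.array(q)
def yaw(a,b):d=a-b;return np.degrees(np.arctan2(d[1],d[0]))
q=show('batten',[(213,477),(430,470),(432,518),(213,523)],.172);print(yaw(q[0],q[1]),yaw(q[3],q[2]))
q=show('block',[(205,440),(428,432),(432,552),(205,558)],.13);print(yaw(q[0],q[1]),yaw(q[3],q[2]))
F=show('front',[(130,422),(428,353)],.054);B=show('back',[(58,112),(372,42)],.126)
print(yaw(F[0],F[1]),yaw(B[0],B[1]))
y=np.radians((yaw(F[0],F[1])+yaw(B[0],B[1]))/2-90);c,s=np.cos(y),np.sin(y);ex=np.array([c,s])
print('console yaw',np.degrees(y),F.mean(0)[:2]+.075*ex,B.mean(0)[:2]-.1*ex,np.linalg.norm(F[0]-F[1]),np.linalg.norm(F.mean(0)-B.mean(0)))
o=(F.mean(0)[:2]+.075*ex+B.mean(0)[:2]-.1*ex)/2
n=np.array([-np.sin(.4538)*c,-np.sin(.4538)*s,np.cos(.4538)])
print('origin',o,'grip',np.r_[o,.09]+.036*n,'n',n)
i=m.camera_info('wrist');print(i)
```

```text
batten [array([ 0.5081, -0.012 ,  0.172 ]), array([ 0.5125, -0.1209,  0.172 ]), array([ 0.4885, -0.1219,  0.172 ]), array([ 0.4851, -0.0122,  0.172 ])] [ 0.49855 -0.06675  0.172  ]
92.3137224978242 91.7752352708808
block [array([ 0.528 , -0.0078,  0.13  ]), array([ 0.5331, -0.125 ,  0.13  ]), array([ 0.4703, -0.1271,  0.13  ]), array([ 0.4663, -0.0083,  0.13  ])] [ 0.499425 -0.06705   0.13    ]
92.49167443788343 91.92842231327198
front [array([0.5402, 0.0348, 0.054 ]), array([ 0.5809, -0.1341,  0.054 ])] [ 0.56055 -0.04965  0.054  ]
back [array([0.7022, 0.072 , 0.126 ]), array([ 0.7418, -0.0954,  0.126 ])] [ 0.722  -0.0117  0.126 ]
103.54832526817546 103.30917869540048
console yaw 13.428751981787968 [ 0.63349946 -0.0322323 ] [ 0.62473405 -0.0349236 ] 0.1737345676599795 0.18080460447676655
origin [ 0.62911676 -0.03357795] grip [ 0.61376641 -0.03724306  0.12235636] n [-0.42639843 -0.10180858  0.89878774]
{'K': array([[371.64829954,   0.        , 315.19886714],
       [  0.        , 371.64829954, 233.92616592],
       [  0.        ,   0.        ,   1.        ]]), 'T_tool_cam': array([[-8.74965872e-04,  9.54696265e-01,  2.97580706e-01,
         7.64225943e-02],
       [ 9.99998023e-01,  1.36676819e-03, -1.44459750e-03,
         2.10630012e-04],
       [-1.78587568e-03,  2.97578854e-01, -9.54695573e-01,
        -1.75545966e-01],
       [ 0.00000000e+00,  0.00000000e+00,  0.00000000e+00,
         1.00000000e+00]])}
```

jog_arm(
  plan=[
    [[0,0,-5,0,0,-8],[0,0,-5,0,0,-8],[0,0,-5,0,0,-8],[0,0,-5,0,0,-8],[0,0,-5,0,0,-8],[0,0,-5,0,0,-8],[0,0,-5,0,0,-8],[0,0,-5,0,0,-8]],
  ],
  grip=85,
)

```text
time: 1.8
tool_pos: [0.1282, -0.5605, 0.2387]
ee_rot: [180.0, 0.0, 77.2]
ft_force: [-0.3, 0.5, 0.3]
finger_gap: 0.993
grasp_force: 0.0
```

jog_arm(
  plan=[
    [[0,0,0,0,0,-7.5],[0,0,0,0,0,-7.5],[15,12,0,0,0,0],[30,24,0,0,0,0],[30,24,0,0,0,0],[30,24,0,0,0,0],[30,24,0,0,0,0],[30,24,0,0,0,0]],
  ],
)

```text
time: 2.6
tool_pos: [0.2554, -0.3901, 0.2386]
ee_rot: [180.0, 0.0, 91.9]
ft_force: [0.5, 0.8, 0.2]
finger_gap: 0.993
grasp_force: 0.0
```

jog_arm(
  plan=[
    [[30,24,0,0,0,0],[30,24,0,0,0,0],[30,24,0,0,0,0],[30,24,0,0,0,0],[30,24,0,0,0,0],[30,24,0,0,0,0],[30,24,0,0,0,0],[0,0,0,0,0,0]],
  ],
)

```text
time: 3.4
tool_pos: [0.4176, -0.1728, 0.2386]
ee_rot: [179.9, -0.1, 92.2]
ft_force: [-0.3, -0.6, -0.1]
finger_gap: 0.996
grasp_force: 0.0
```

jog_arm(
  plan=[
    [[26,21,0,0,0,0],[26,21,0,0,0,0],[26,21,0,0,0,0],[25,22,0,0,0,0],[0,0,0,0,0,0],[0,0,0,0,0,0]],
  ],
)

```text
time: 4.0
tool_pos: [0.4972, -0.0705, 0.2383]
ee_rot: [-180.0, 0.0, 91.9]
ft_force: [-0.5, -0.0, 0.5]
finger_gap: 0.995
grasp_force: 0.0
```

```bash
cat >> h.py <<'E'
def tool():
    o=m.get_obs();return np.array(o['tool_pos']),R.from_euler('xyz',o['ee_rot'],degrees=True)
def watw(px,z):
    i=m.camera_info('wrist');K=i['K'];T=i['T_tool_cam'];p,Q=tool()
    v=np.array([px[0]-K[0,2],px[1]-K[1,2]]);r=np.hypot(*v);t=r/K[0,0]
    d=np.array([v[0]/r*np.sin(t),-v[1]/r*np.sin(t),-np.cos(t)])
    o=p+Q.apply(T[:3,3]);d=Q.apply(T[:3,:3]@d);return (o+d*(z-o[2])/d[2]).round(4)
E
python3 - <<'E'
from h import *
import cv2
print(tool()[0],tool()[1].as_euler('xyz',degrees=True));cv2.imwrite('pics/w1.png',m.capture('wrist'))
for l in('mould','start_grip','console'):print(l,m.recognise('wrist',l)[:2])
E
```

```text
[ 0.49715862 -0.07051341  0.2383298 ] [-1.79962331e+02  3.83650037e-02  9.19233038e+01]
mould [{'centre': [0.5022, -0.0593, 0.1256], 'conf': 0.91}]
start_grip [{'centre': [0.6181, -0.0307, 0.1304], 'conf': 0.65}, {'centre': [0.5037, -0.0584, 0.1296], 'conf': 0.59}]
console [{'centre': [0.6291, -0.0254, 0.0982], 'conf': 0.55}]
```

View pics/w1.png

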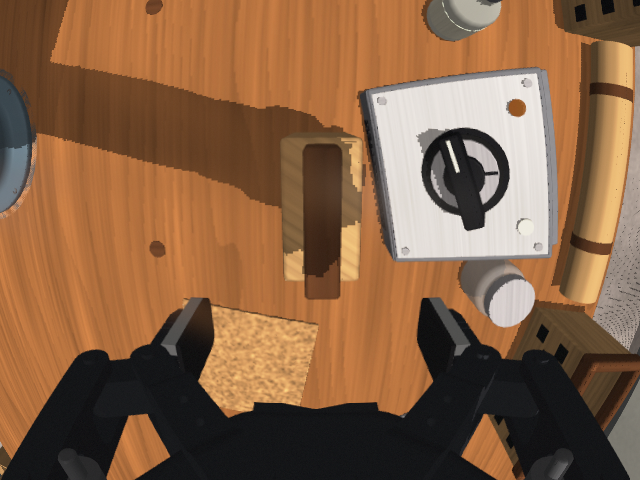

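The wrist view shows the batten's top running from (322,145) to (322,298), the knob bar's top from (452,138) to (476,227), and the console's screws at (382,101), (528,83), (405,251) and (538,247).

Run:
```python
from h import *
q=np.array([watw(p,.172) for p in[(304,145),(340,145),(340,298),(306,298)]]);print(q,q.mean(0))
q=np.array([watw(p,.13) for p in[(283,137),(361,137),(358,279),(285,279)]]);print(q,q.mean(0))
# knob bar top: face plane 50mm out; solve using console frame estimate z ~ .135
for p in[(452,138),(476,227),(464,183),(465,172)]:print(p,watw(p,.135))
for z,p in[(.054,(363,93)),(.054,(390,262))]:print(watw(p,z))
```

```text
[[ 0.488  -0.0112  0.172 ]
 [ 0.5113 -0.0104  0.172 ]
 [ 0.5167 -0.1198  0.172 ]
 [ 0.4919 -0.1205  0.172 ]] [ 0.501975 -0.065475  0.172   ]
[[ 0.4708 -0.0082  0.13  ]
 [ 0.53   -0.0062  0.13  ]
 [ 0.5348 -0.1232  0.13  ]
 [ 0.4734 -0.1249  0.13  ]] [ 0.50225  -0.065625  0.13    ]
(452, 138) [ 0.6015 -0.0016  0.135 ]
(476, 227) [ 0.6316 -0.0728  0.135 ]
(464, 183) [ 0.6154 -0.0366  0.135 ]
(465, 172) [ 0.6153 -0.0276  0.135 ]
[0.5397 0.0338 0.054 ]
[ 0.5784 -0.1372  0.054 ]
```

jog_arm(
  plan=[
    [[4,4,10,0,0,0],[0,0,20,0,0,0],[0,0,20,0,0,0],[0,0,20,0,0,0],[0,0,20,0,0,0],[0,0,11,0,0,0],[0,0,0,0,0,0]],
  ],
)

```text
time: 4.9
tool_pos: [0.4995, -0.0658, 0.1356]
ee_rot: [-179.8, -0.1, 91.9]
ft_force: [0.1, 0.6, -0.0]
finger_gap: 0.994
grasp_force: 0.0
```

jog_arm(
  plan=[
    [[0,0,0,0,0,0],[0,0,0,0,0,0],[0,0,0,0,0,0],[0,0,0,0,0,0],[0,0,0,0,0,0],[0,0,0,0,0,0],[0,0,0,0,0,0],[0,0,0,0,0,0]],
  ],
  grip=0,
)

```text
time: 5.7
tool_pos: [0.5037, -0.0667, 0.1415]
ee_rot: [179.6, 0.1, 91.9]
ft_force: [-3.8, 1.7, 19.2]
finger_gap: 0.001
grasp_force: 9.7
```

Run:
```python
from h import *
import cv2
o=m.get_obs();print(o['finger_gap'],o['grasp_force'],o['ft_force'],o['moment'],o['tool_pos'])
a=m.capture('wrist');b=m.capture('scene')[170:320,220:420]
cv2.imwrite('pics/w2.png',np.hstack([a[:,120:520],cv2.resize(b,(400,300))[:,:].copy() if 0 else cv2.copyMakeBorder(cv2.resize(b,(400,300)),0,180,0,0,0)]))
print(m.recognise('scene','mould')[:1])
```

```text
0.0009910273271296005 9.678344377025496 [-3.81795949  1.65649714 19.15005029] [ 0.20444855  0.75746384 -0.04586461] [ 0.50373636 -0.0666746   0.14152037]
[{'centre': [0.5335, -0.082, 0.1108], 'conf': 0.67}]
```

View pics/w2.png

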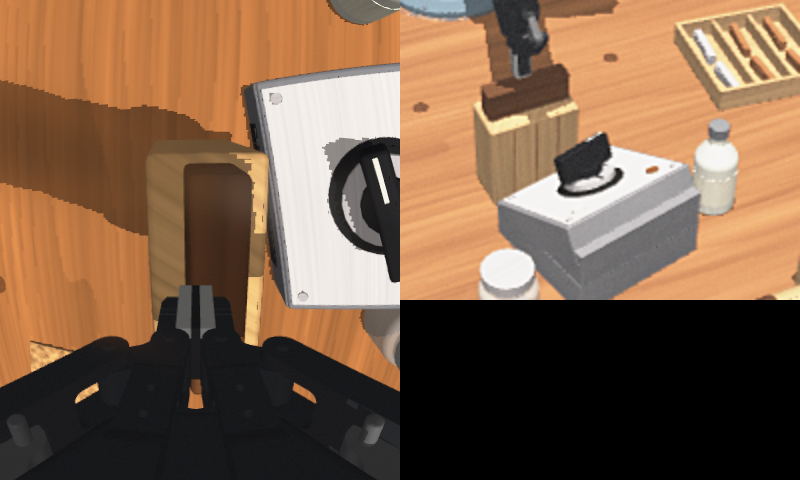

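The fingers shut on top of the batten instead of around it: the tip shows at about (523,75) in the scene crop, right at the batten's top edge. I'll compare that pixel with the reported TCP.

```bash
cat >> h.py <<'E'
def proj(c,P):
    i=m.camera_info(c);K=i['K'];q=R.from_euler('xyz',i['orientation'],degrees=True).inv().apply(np.array(P)-i['xyz'])
    return (K[0,2]-K[0,0]*q[0]/q[2],K[1,2]+K[1,1]*q[1]/q[2])
E
python3 - <<'E'
from h import *
p,Q=tool()
for z in(p[2],.15,.172,.18):
    u=proj('scene',[p[0],p[1],z]);print(z,u,'crop',400+(u[0]-220)*2,(u[1]-170)*2)
for P in[(.5007-.013,-.066,.172),(.5007+.013,-.066,.172),(.5,-.066,.13)]:
    u=proj('scene',P);print(P,'crop',400+(u[0]-220)*2,(u[1]-170)*2)
print(m.get_obs()['q'])
E
```

```text
0.1414897494391355 (np.float64(280.6291869272561), np.float64(217.1340523109479)) crop 521.2583738545122 94.26810462189582
0.15 (np.float64(280.49997853084506), np.float64(214.44236903769976)) crop 520.9999570616901 88.88473807539953
0.172 (np.float64(280.1611942396835), np.float64(207.38477808317876)) crop 520.322388479367 74.76955616635752
0.18 (np.float64(280.0362652727692), np.float64(204.7822443475411)) crop 520.0725305455384 69.56448869508222
(0.4877, -0.066, 0.172) crop 516.1603855727594 67.54423566237244
(0.5137, -0.066, 0.172) crop 523.7944810569437 79.16692864627151
(0.5, -0.066, 0.13) crop 521.0369976295519 99.68584502642676
[-1.46923541e+01  1.49479138e+01 -1.33272828e+01  6.13244695e+01
 -6.19071639e-03  7.34223663e+01]
```

```bash
cat >> h.py <<'E'
def wproj(P): # tool-frame point
    i=m.camera_info('wrist');K=i['K'];q=np.linalg.inv(i['T_tool_cam'])@np.r_[P,1]
    v=np.array([q[0],-q[1],-q[2]]);r=np.hypot(v[0],v[1]);t=np.arctan2(r,v[2])*K[0,0]
    return (np.array([K[0,2],K[1,2]])+t*v[:2]/max(r,1e-9)).round(1)
E
python3 - <<'E'
from h import *
import cv2
for P in[(0,0,0),(.011,.005,0),(.011,.005,-.03),(.011,.0427,-.013),(.011,.0427,-.043),(-.011,.0427,-.013)]:print(P,wproj(P))
print(m.get_obs()['joint_torque'])
cv2.imwrite('pics/w3.png',cv2.resize(cv2.imread('pics/w2.png')[130:430,60:340],(784,600)) if 0 else np.hstack([cv2.imread('pics/w1.png')[280:400,120:520],cv2.imread('pics/w2.png')[280:400,:400]]))
E
```

```text
(0, 0, 0) [314.6 272.7]
(0.011, 0.005, 0) [324.4 252.7]
(0.011, 0.005, -0.03) [326.2 277. ]
(0.011, 0.0427, -0.013) [403.5 261.6]
(0.011, 0.0427, -0.043) [419.5 288.8]
(-0.011, 0.0427, -0.013) [399.6 302.2]
[-2.42091576e-01 -3.00968492e+01  2.09981292e+01 -1.83377054e+00
  6.61913218e-03  7.22627174e-04]
```

View pics/w3.png

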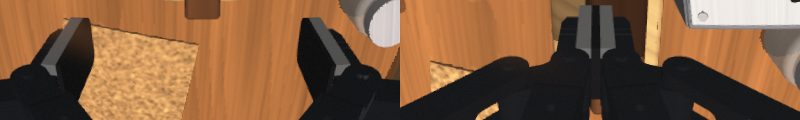

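The true fingertips sit about 30 mm behind the reported TCP. Both wrist views show it, and so does the contact on the 172 mm batten top at a reported z of 0.1415. I'll lift, open, and go in 30 mm deeper.

jog_arm(
  plan=[
    [[0,0,-20,0,0,0],[0,0,-20,0,0,0],[0,0,0,0,0,0]],
  ],
)

```text
time: 6.15
tool_pos: [0.5033, -0.0666, 0.1804]
ee_rot: [179.7, 0.1, 91.9]
ft_force: [0.5, 0.3, 0.2]
finger_gap: -0.004
grasp_force: 0.0
```

jog_arm(
  plan=[
    [[0,0,0,0,0,0],[0,0,0,0,0,0],[0,0,0,0,0,0],[0,0,0,0,0,0],[0,0,0,0,0,0]],
  ],
  grip=85,
)

```text
time: 6.65
tool_pos: [0.5008, -0.066, 0.1769]
ee_rot: [-179.9, -0.0, 91.9]
ft_force: [-0.1, 0.9, 0.1]
finger_gap: 0.848
grasp_force: 0.0
```

Run:
```python
from h import *
import cv2
a=m.capture('top');cv2.imwrite('pics/t2.png',a)
b=cv2.imread('pics/top0.png');d=cv2.absdiff(a,b)[245:285,300:385]
print(d.mean(),tool()[0],m.get_obs()['ft_force'])
w=m.capture('wrist');cv2.imwrite('pics/w4.png',w)
print(wproj((.5,.5,0)))
# dark batten outline in wrist
h=cv2.cvtColor(w,cv2.COLOR_BGR2HSV)
p,Q=tool();i=m.camera_info('wrist');
for P in[(.4877,-.0115,.172),(.5137,-.0115,.172)]:print(wproj(Q.inv().apply(np.array(P)-p)))
```

```text
57.026862745098036 [ 0.50091334 -0.06601285  0.17711197] [-0.43765219  0.07303871  0.60094853]
[ 729.1 -145.5]
[290.8 164.1]
[344.  165.9]
```

View pics/w4.png

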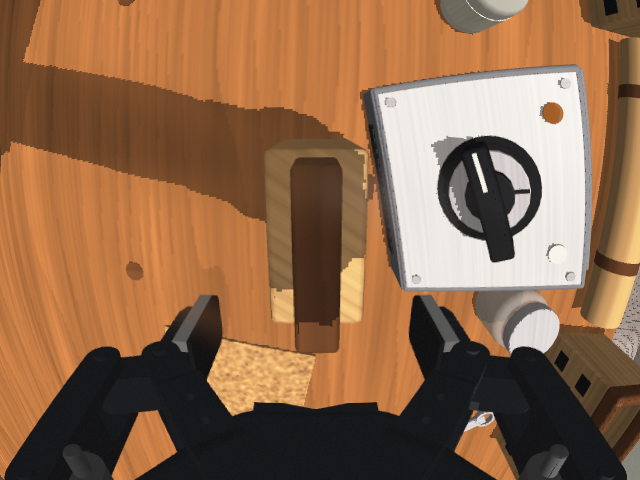

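The wrist view shows the batten at columns 292–342, centred between the fingers (222 and 412), and the mould hasn't moved. Descending 70 mm.

jog_arm(
  plan=[
    [[0,0,14,0,0,0],[0,0,14,0,0,0],[0,0,14,0,0,0],[0,0,14,0,0,0],[0,0,13,0,0,0],[0,0,0,0,0,0]],
  ],
)

```text
time: 7.35
tool_pos: [0.4996, -0.0657, 0.1068]
ee_rot: [-179.8, -0.1, 91.9]
ft_force: [-0.0, 0.1, -0.0]
finger_gap: 0.995
grasp_force: 0.0
```

jog_arm(
  plan=[
    [[0,0,0,0,0,0],[0,0,0,0,0,0],[0,0,0,0,0,0],[0,0,0,0,0,0],[0,0,0,0,0,0],[0,0,0,0,0,0],[0,0,0,0,0,0]],
  ],
  grip=0,
)

```text
time: 8.05
tool_pos: [0.502, -0.0662, 0.1093]
ee_rot: [179.9, 0.0, 91.9]
ft_force: [1.2, 0.3, 4.7]
finger_gap: 0.293
grasp_force: 60.8
```

jog_arm(
  plan=[
    [[0,0,-5,0,0,0],[0,0,-10,0,0,0],[0,0,-10,0,0,0],[0,0,-10,0,0,0],[0,0,-10,0,0,0],[0,0,-5,0,0,0],[-5,-2,0,0,0,0],[-10,-4,0,0,0,0]],
  ],
)

```text
time: 8.85
tool_pos: [0.4956, -0.0814, 0.1584]
ee_rot: [180.0, 0.0, 91.9]
ft_force: [1.3, -0.2, -3.3]
finger_gap: 0.297
grasp_force: 59.7
```

jog_arm(
  plan=[
    [[-20,-8,0,0,0,0],[-25,-11,0,0,0,0],[-30,-13,0,0,0,0],[-30,-13,0,0,0,0],[-30,-13,0,0,0,0],[-30,-13,0,0,0,0],[-25,-10,0,0,0,0],[-20,-8,0,0,0,0]],
  ],
)

```text
time: 9.65
tool_pos: [0.4118, -0.296, 0.1578]
ee_rot: [-179.9, -0.0, 91.8]
ft_force: [0.7, 0.9, -2.4]
finger_gap: 0.295
grasp_force: 59.7
```

jog_arm(
  plan=[
    [[-15,-6,0,0,0,0],[-10,-4,0,0,0,0],[0,0,0,0,0,0],[0,0,0,0,0,0]],
  ],
)

```text
time: 10.05
tool_pos: [0.4044, -0.3188, 0.1583]
ee_rot: [-180.0, -0.1, 91.9]
ft_force: [-0.4, -0.3, -3.6]
finger_gap: 0.292
grasp_force: 59.7
```

Run:
```python
from h import *
import cv2
o=m.get_obs();print(o['tool_pos'],o['finger_gap'],o['grasp_force'],o['ft_force'])
a=m.capture('scene')[180:300,100:340];cv2.imwrite('pics/s3.png',cv2.resize(a,(720,360)))
print(m.recognise('scene','mould')[:1])
```

```text
[ 0.4044109  -0.31876008  0.15830642] 0.2922733926394707 59.65718865394592 [-0.35382628 -0.33224407 -3.58450288]
[{'centre': [0.4375, -0.3237, 0.1452], 'conf': 0.6}]
```

View pics/s3.png

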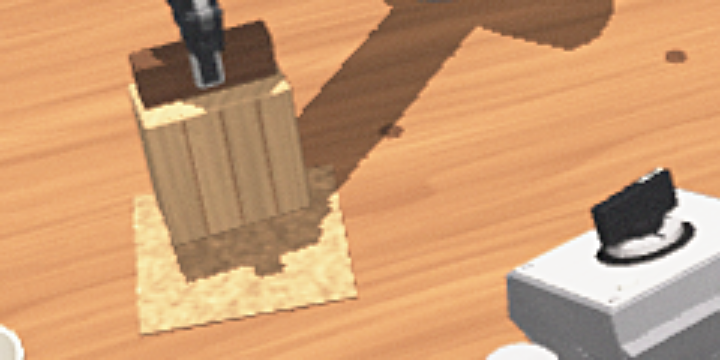

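The mould hangs upright above the mat, and the fingers hold the batten at crop position (207,60). Lowering it now.

jog_arm(
  plan=[
    [[0,0,10,0,0,0],[0,0,12,0,0,0],[0,0,10,0,0,0],[0,0,6,0,0,0],[0,0,3,0,0,0],[0,0,2,0,0,0],[0,0,0,0,0,0]],
  ],
)

```text
time: 10.85
tool_pos: [0.4044, -0.3194, 0.1154]
ee_rot: [-180.0, 0.0, 91.9]
ft_force: [0.1, -0.3, -3.6]
finger_gap: 0.294
grasp_force: 59.6
```

jog_arm(
  plan=[
    [[0,0,1,0,0,0],[0,0,1,0,0,0],[0,0,0,0,0,0]],
  ],
)

```text
time: 11.15
tool_pos: [0.4045, -0.3195, 0.1136]
ee_rot: [180.0, 0.0, 91.9]
ft_force: [0.2, 0.0, -3.1]
finger_gap: 0.296
grasp_force: 59.6
```

jog_arm(
  plan=[
    [[0,0,1,0,0,0],[0,0,1,0,0,0],[0,0,0,0,0,0]],
  ],
)

```text
time: 11.45
tool_pos: [0.4046, -0.3196, 0.1133]
ee_rot: [179.9, 0.1, 91.9]
ft_force: [-3.2, 2.8, 7.9]
finger_gap: 0.294
grasp_force: 61.3
```

jog_arm(
  plan=[
    [[0,0,0,0,0,0],[0,0,0,0,0,0],[0,0,0,0,0,0],[0,0,0,0,0,0],[0,0,0,0,0,0],[0,0,0,0,0,0]],
  ],
  grip=85,
)

```text
time: 12.05
tool_pos: [0.4044, -0.3194, 0.1114]
ee_rot: [-180.0, 0.0, 91.9]
ft_force: [0.6, 1.4, 0.1]
finger_gap: 0.994
grasp_force: 0.0
```

jog_arm(
  plan=[
    [[0,0,-10,0,0,0],[0,0,-20,0,0,0],[0,0,-30,0,0,0],[0,0,-30,0,0,0],[0,0,-30,0,0,0],[0,0,-15,0,0,0],[0,0,0,0,0,0]],
  ],
)

```text
time: 12.75
tool_pos: [0.4058, -0.3207, 0.2498]
ee_rot: [179.8, 0.3, 91.9]
ft_force: [0.5, -0.5, -0.1]
finger_gap: 0.995
grasp_force: 0.0
```

Run:
```python
from h import *
import cv2
o=m.get_obs();print(o['tool_pos'],o['finger_gap'],o['q'])
cv2.imwrite('pics/t4.png',m.capture('top'))
print(m.recognise('top','mould')[:1],m.recognise('top','start_grip')[:1]);m.capture('scene');print(m.recognise('scene','mould')[:1],m.recognise('scene','start_grip')[:1])
```

```text
[ 0.4057768  -0.32070325  0.24983511] 0.9949845112001465 [-4.53507678e+01  1.39677670e+01  1.55296496e+00  7.72357994e+01
 -2.80344036e-05  4.27672242e+01]
[{'centre': [0.4108, -0.3082, 0.1363], 'conf': 0.82}] [{'centre': [0.6216, -0.0344, 0.1346], 'conf': 0.97}]
[{'centre': [0.4336, -0.3224, 0.1048], 'conf': 0.83}] [{'centre': [0.6235, -0.0377, 0.123], 'conf': 0.78}]
```

```bash
cat >> h.py <<'E'
yw=np.radians(13.4);c,s=np.cos(yw),np.sin(yw);t=np.radians(26)
EX=np.array([np.cos(t)*c,np.cos(t)*s,np.sin(t)]);EY=np.array([-s,c,0]);N=np.array([-np.sin(t)*c,-np.sin(t)*s,np.cos(t)])
def plane(o,d,P,out): return o+d*(np.dot(P+out*N-o,N)/np.dot(d,N))
def wray(px,p,Q):
    i=m.camera_info('wrist');K=i['K'];T=i['T_tool_cam']
    v=np.array([px[0]-K[0,2],px[1]-K[1,2]]);r=np.hypot(*v);a=r/K[0,0]
    d=np.array([v[0]/r*np.sin(a),-v[1]/r*np.sin(a),-np.cos(a)])
    return p+Q.apply(T[:3,3]),Q.apply(T[:3,:3]@d)
E
python3 - <<'E'
from h import *
F0=np.array([.629,-.0336,.09])
def rep(n,r,out):
    P=plane(*r,F0,out);q=P-F0-out*N;print(n,P.round(4),'face xy mm',(1e3*q@EX).round(1),(1e3*q@EY).round(1))
w4=(np.array([.5009,-.0660,.1771]),R.from_euler('xyz',[-179.9,0,91.9],degrees=True))
w1=(np.array([.4972,-.0705,.2383]),R.from_euler('xyz',[-180,0,91.92],degrees=True))
for px in[(477,150),(502,259)]:rep('w4bar',wray(px,*w4),.05)
for px in[(452,138),(476,227)]:rep('w1bar',wray(px,*w1),.05)
for px in[(390,102),(565,83),(416,279),(570,276)]:rep('w4screw',wray(px,*w4),0)
for px in[(382,101),(528,83),(405,251),(538,247)]:rep('w1screw',wray(px,*w1),0)
rep('w4ring',wray((490,188),*w4),.006);rep('w1ring',wray((466,172),*w1),.006)
f=lambda u,v:(265+u/4,140+v/4)
for q in[(143,397),(406,337),(89,168),(366,106)]:rep('topscrew',ray('top',f(*q)),0)
rep('topring',ray('top',f(253,252)),.006)
for q in[(205,303),(325,252)]:rep('topbar',ray('top',f(*q)),.05)
E
```

```text
w4bar [ 5.994e-01 -5.000e-04  1.353e-01] face xy mm 0.8 39.0
w4bar [ 0.6268 -0.0702  0.1405] face xy mm 12.6 -35.1
w1bar [ 6.013e-01 -5.000e-04  1.362e-01] face xy mm 2.9 38.6
w1bar [ 0.6289 -0.0699  0.1415] face xy mm 14.9 -35.3
w4screw [0.5562 0.0279 0.0624] face xy mm -62.9 76.7
w4screw [0.6752 0.056  0.1221] face xy mm 73.1 76.4
w4screw [ 0.5915 -0.1197  0.0625] face xy mm -62.8 -75.1
w4screw [ 0.71   -0.0917  0.1218] face xy mm 72.6 -75.3
w1screw [0.5571 0.0276 0.0628] face xy mm -62.0 76.2
w1screw [0.6764 0.0557 0.1226] face xy mm 74.3 75.9
w1screw [ 0.5917 -0.1203  0.0625] face xy mm -62.7 -75.7
w1screw [ 0.7105 -0.0923  0.1221] face xy mm 73.1 -76.0
w4ring [ 0.631  -0.0297  0.0981] face xy mm 6.1 3.4
w1ring [ 0.6324 -0.0307  0.0986] face xy mm 7.3 2.1
topscrew [0.5541 0.0273 0.0613] face xy mm -65.4 76.6
topscrew [ 0.5892 -0.1208  0.0613] face xy mm -65.5 -75.6
topscrew [0.6731 0.0554 0.121 ] face xy mm 70.7 76.4
topscrew [ 0.7082 -0.0927  0.1209] face xy mm 70.5 -75.8
topring [ 0.6318 -0.0331  0.0981] face xy mm 6.1 -0.2
topbar [ 0.5997 -0.0072  0.1347] face xy mm -0.5 32.5
topbar [ 0.6265 -0.0697  0.1403] face xy mm 12.3 -34.6
```

```bash
cat >> h.py <<'E'
FC=np.array([.629,-.0336,.09])+.0055*EX+.001*EY
g=np.radians(9.1);B=np.cos(g)*EY-np.sin(g)*EX
QT=R.from_matrix(np.c_[B,np.cross(-N,B),-N])
def left(out):
    p,Q=tool();rv=(Q.inv()*QT).as_rotvec(degrees=True);P=FC+out*N
    print('rotvec',rv.round(2),'then shift mm',(1e3*QT.inv().apply(P-p)).round(1),'target',P.round(4),'pos',p.round(4))
E
python3 -c "
from h import *
left(.0815)"
```

```text
rotvec [-26.21   0.43 -20.29] then shift mm [192.7 227.1 183. ] target [ 0.5988 -0.0398  0.1657] pos [ 0.4038 -0.3187  0.2452]
```

jog_arm(
  plan=[
    [[0,0,0,-5.24,0.1,-4.06],[0,0,0,-5.24,0.1,-4.06],[0,0,0,-5.24,0.1,-4.06],[0,0,0,-5.24,0.1,-4.06],[0,0,0,-5.24,0.1,-4.06],[10,12,10,0,0,0],[20,24,18,0,0,0],[20,24,18,0,0,0]],
  ],
)

```text
time: 13.85
tool_pos: [0.4549, -0.2464, 0.2265]
ee_rot: [154.3, 4.0, 111.4]
ft_force: [0.8, 0.1, -0.4]
finger_gap: 0.993
grasp_force: 0.0
```

jog_arm(
  plan=[
    [[20,24,18,0,0,0],[20,24,18,0,0,0],[20,24,18,0,0,0],[20,24,18,0,0,0],[20,24,18,0,0,0],[20,24,18,0,0,0],[15,15,15,0,0,0],[0,0,0,0,0,0]],
  ],
)

```text
time: 14.65
tool_pos: [0.5888, -0.0486, 0.1742]
ee_rot: [154.4, 3.9, 111.9]
ft_force: [-0.5, -0.7, -0.8]
finger_gap: 1.001
grasp_force: 0.0
```

Run:
```python
from h import *
import cv2
left(.0815);print(m.get_obs()['q'])
m.capture('wrist');p,Q=tool();a=m.capture('wrist');cv2.imwrite('pics/w5.png',a)
print(m.recognise('wrist','start_grip')[:1],p,Q.as_euler('xyz',degrees=True))
```

```text
rotvec [-0.06 -0.2   0.22] then shift mm [ 5.1  7.7 12.8] target [ 0.5988 -0.0398  0.1657] pos [ 0.5888 -0.0486  0.1742]
[-18.85774531   3.68187136 -28.94020883  35.14240209  13.64319598
  51.07003628]
[{'centre': [0.6136, -0.0307, 0.1317], 'conf': 0.84}] [ 0.58847843 -0.05008366  0.17471267] [154.38744321   3.9423758  111.7823631 ]
```

View pics/w5.png

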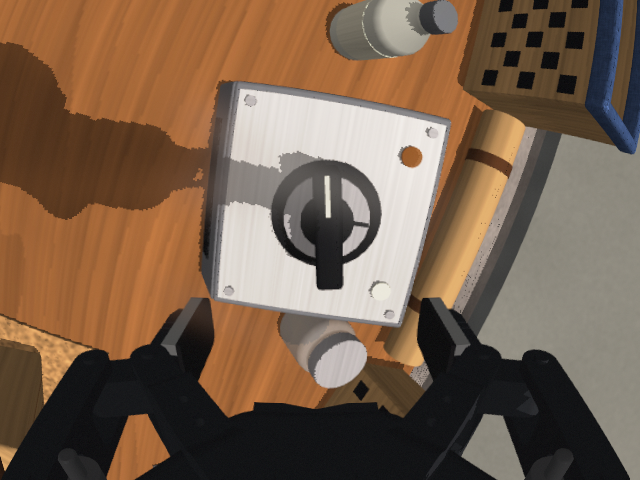

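The wrist view down the axis shows the bar from (327,173) to (330,289), with the screws at (250,100), (432,132), (229,290) and (389,314).

Run:
```python
from h import *
F0=FC
w=(np.array([0.58848,-0.05008,0.17471]),R.from_euler('xyz',[154.387,3.942,111.782],degrees=True))
for px,out in[((327,173),.05),((330,288),.05),((327,213),.006),((250,100),0),((432,132),0),((229,290),0),((389,314),0)]:
    P=plane(*wray(px,*w),F0,out);q=(P-F0)*1e3;print(px,(q@EX).round(1),(q@EY).round(1))
left(.0815)
```

```text
(327, 173) -7.3 37.7
(330, 288) 7.5 -36.2
(327, 213) 0.1 2.6
(250, 100) -68.3 75.8
(432, 132) 67.3 75.8
(229, 290) -67.9 -75.7
(389, 314) 67.3 -76.4
rotvec [-0.03  0.03  0.03] then shift mm [ 8.4  8.2 14.7] target [ 0.5988 -0.0398  0.1657] pos [ 0.5888 -0.052   0.1759]
```

jog_arm(
  plan=[
    [[7,8,14,0,0,-1],[0,0,20,0,0,0],[0,0,20,0,0,0],[0,0,20,0,0,0],[0,0,0,0,0,0],[0,0,0,0,0,0]],
  ],
)

```text
time: 15.4
tool_pos: [0.6247, -0.0359, 0.1131]
ee_rot: [154.3, 4.5, 112.4]
ft_force: [-0.0, -0.2, 1.0]
finger_gap: 0.997
grasp_force: 0.0
```

Run:
```python
from h import *
left(-.0085);m.capture('wrist');left(-.0085);m.capture('wrist');left(-.0085)
```

```text
rotvec [0.   0.06 0.97] then shift mm [ 2.3  0.  31.4] target [ 0.6372 -0.0306  0.0848] pos [ 0.6247 -0.0359  0.1131]
rotvec [0.08 0.11 1.  ] then shift mm [ 2.6 -0.8 31.9] target [ 0.6372 -0.0306  0.0848] pos [ 0.6253 -0.036   0.114 ]
rotvec [0.12 0.14 1.01] then shift mm [ 2.8 -1.4 32.2] target [ 0.6372 -0.0306  0.0848] pos [ 0.6257 -0.0359  0.1145]
```

jog_arm(
  plan=[
    [[2,0,10,0,0,0],[0,0,10,0,0,0],[0,0,7,0,0,0],[0,0,4,0,0,0],[0,0,0,0,0,0]],
  ],
)

```text
time: 16.0
tool_pos: [0.6373, -0.0297, 0.0839]
ee_rot: [154.4, 4.4, 112.5]
ft_force: [0.1, -0.1, -0.3]
finger_gap: 0.991
grasp_force: 0.0
```

Run:
```python
from h import *
left(-.0085);o=m.get_obs();print(o['ft_force'],tool()[1].inv().apply(o['moment']).round(3))
```

```text
rotvec [-0.02 -0.01  1.05] then shift mm [-0.9 -0.  -0.9] target [ 0.6372 -0.0306  0.0848] pos [ 0.6373 -0.0297  0.0839]
[ 0.12564694 -0.1264415  -0.26221742] [ 0.361  0.053 -0.022]
```

jog_arm(
  plan=[
    [[0,0,0,0,0,0],[0,0,0,0,0,0],[0,0,0,0,0,0],[0,0,0,0,0,0],[0,0,0,0,0,0],[0,0,0,0,0,0],[0,0,0,0,0,0]],
  ],
  grip=0,
)

```text
time: 16.7
tool_pos: [0.637, -0.0304, 0.0852]
ee_rot: [154.4, 4.5, 112.5]
ft_force: [-5.4, -1.9, 5.3]
finger_gap: 0.197
grasp_force: 60.4
```

```bash
cat > t.py <<'E'
from h import *
o=m.get_obs();p,Q=tool();rv=(QT.inv()*Q).as_rotvec(degrees=True)
print('turn',rv.round(2),'off mm',(1e3*QT.inv().apply(p-FC)).round(1),'M',Q.inv().apply(o['moment']).round(3),'F',Q.inv().apply(o['ft_force']).round(1),'tau6',o['joint_torque'][5].round(3),'q6',o['q'][5].round(1),o['finger_gap'].round(3),o['time'])
E
python3 t.py
```

```text
Traceback (most recent call last):
  File "t.py", line 3, in <module>
    print('turn',rv.round(2),'off mm',(1e3*QT.inv().apply(p-FC)).round(1),'M',Q.inv().apply(o['moment']).round(3),'F',Q.inv().apply(o['ft_force']).round(1),'tau6',o['joint_torque'][5].round(3),'q6',o['q'][5].round(1),o['finger_gap'].round(3),o['time'])
                                                                                                                                                                                                                         ^^^^^^^^^^^^^^^^^^^^^
AttributeError: 'float' object has no attribute 'round'
```

jog_arm(
  plan=[
    [[0,0,0,0,0,3],[0,0,0,0,0,5],[0,0,0,0,0,5],[0,0,0,0,0,5],[0,0,0,0,0,2],[0,0,0,0,0,0]],
  ],
)

```text
time: 17.3
tool_pos: [0.637, -0.0305, 0.0852]
ee_rot: [154.3, -4.2, 94.4]
ft_force: [-5.5, -0.9, 4.8]
finger_gap: 0.201
grasp_force: 60.5
```

```bash
sed -i "s/o\['finger_gap'\].round(3)/o['finger_gap'],o['grasp_force']/;s/o\['joint_torque'\]\[5\].round(3)/o['joint_torque'][5]/" t.py; python3 t.py
```

```text
turn [ 0.   -0.1  19.01] off mm [0.1 0.1 8. ] M [ 0.848 -0.249 -0.007] F [-0.1 -3.  -6.8] tau6 0.1347018638625741 q6 74.1 0.20120174182188066 60.504230260849 17.3
```

jog_arm(
  plan=[
    [[0,0,0,0,0,4],[0,0,0,0,0,4],[0,0,0,0,0,2],[0,0,0,0,0,0]],
  ],
)

```text
time: 17.7
tool_pos: [0.637, -0.0306, 0.0852]
ee_rot: [155.3, -8.5, 85.3]
ft_force: [-4.2, -2.1, 3.8]
finger_gap: 0.2
grasp_force: 60.5
```

```bash
python3 t.py
```

```text
turn [-1.000e-02 -1.100e-01  2.901e+01] off mm [0.1 0.  8. ] M [ 0.757 -0.398 -0.102] F [-1.8 -1.9 -5.4] tau6 0.21791426930576563 q6 84.1 0.19986228271075288 60.49819350242615 17.7
```

jog_arm(
  plan=[
    [[0,0,0,0,0,4],[0,0,0,0,0,4],[0,0,0,0,0,2],[0,0,0,0,0,0]],
  ],
)

```text
time: 18.1
tool_pos: [0.637, -0.0307, 0.0852]
ee_rot: [157.0, -12.5, 76.0]
ft_force: [-4.9, -1.0, 4.1]
finger_gap: 0.192
grasp_force: 60.5
```

```bash
python3 t.py
```

```text
turn [-1.0e-02 -1.2e-01  3.9e+01] off mm [ 0.  -0.   8.1] M [ 0.683 -0.6   -0.108] F [-1.2 -2.4 -5.8] tau6 0.2611667476594448 q6 94.1 0.1920563645228205 60.50557851791382 18.1
```

jog_arm(
  plan=[
    [[0,0,0,0,0,4],[0,0,0,0,0,5],[0,0,0,0,0,5],[0,0,0,0,0,5],[0,0,0,0,0,5],[0,0,0,0,0,4],[0,0,0,0,0,2],[0,0,0,0,0,0]],
  ],
)

```text
time: 18.9
tool_pos: [0.6369, -0.0308, 0.0851]
ee_rot: [166.1, -22.2, 46.2]
ft_force: [-5.6, -2.0, 3.4]
finger_gap: 0.196
grasp_force: 60.6
```

```bash
python3 t.py
```

```text
turn [-4.000e-02 -1.500e-01  6.898e+01] off mm [-0.1 -0.2  8.1] M [ 0.291 -1.048 -0.276] F [-3.7 -1.4 -5.7] tau6 0.3910718020051718 q6 124.1 0.1957451429093246 60.55251717567444 18.9
```

jog_arm(
  plan=[
    [[0,0,0,0,0,2],[0,0,0,0,0,2],[0,0,0,0,0,0],[0,0,0,0,0,0]],
  ],
)

```text
time: 19.3
tool_pos: [0.6369, -0.0308, 0.0851]
ee_rot: [167.8, -23.1, 42.0]
ft_force: [-5.1, -1.9, 5.0]
finger_gap: 0.196
grasp_force: 60.6
```

```bash
python3 t.py
```

```text
turn [-4.000e-02 -1.500e-01  7.294e+01] off mm [-0.1 -0.2  8.1] M [ 0.187 -1.072 -0.273] F [-2.7 -0.5 -6.9] tau6 0.28103409335017204 q6 128.0 0.19585628621970658 60.56282043457031 19.3
```

jog_arm(
  plan=[
    [[0,0,0,0,0,2],[0,0,0,0,0,0]],
  ],
)

```text
time: 19.5
tool_pos: [0.6369, -0.0308, 0.0851]
ee_rot: [168.6, -23.5, 39.9]
ft_force: [-5.0, -2.6, 4.7]
finger_gap: 0.192
grasp_force: 60.6
```

```bash
python3 t.py
```

```text
turn [-5.000e-02 -1.500e-01  7.497e+01] off mm [-0.1 -0.2  8. ] M [ 0.245 -1.084 -0.308] F [-3.1  0.1 -6.6] tau6 0.4069030936807394 q6 130.1 0.1922478469223015 60.56719422340393 19.5
```

jog_arm(
  plan=[
    [[0,0,0,0,0,2],[0,0,0,0,0,0]],
  ],
)

```text
time: 19.7
tool_pos: [0.6368, -0.0308, 0.0851]
ee_rot: [169.5, -23.9, 37.7]
ft_force: [-5.6, -2.2, 4.0]
finger_gap: 0.194
grasp_force: 60.6
```

```bash
python3 t.py
```

```text
turn [-4.000e-02 -1.500e-01  7.696e+01] off mm [-0.1 -0.3  8.1] M [ 0.127 -1.131 -0.357] F [-3.7 -0.6 -6.2] tau6 0.5199714750051498 q6 132.1 0.19379125107908554 60.62749743461609 19.7
```

jog_arm(
  plan=[
    [[0,0,0,0,0,1.5],[0,0,0,0,0,0]],
  ],
)

```text
time: 19.9
tool_pos: [0.6368, -0.0308, 0.0851]
ee_rot: [170.1, -24.1, 36.2]
ft_force: [-5.4, -2.0, 5.3]
finger_gap: 0.195
grasp_force: 60.7
```

```bash
python3 t.py
```

```text
turn [-5.000e-02 -1.600e-01  7.843e+01] off mm [-0.1 -0.2  8. ] M [ 0.151 -1.125 -0.546] F [-2.9 -0.3 -7.2] tau6 0.6090185232460499 q6 133.5 0.1950656496487747 60.71704387664795 19.9
```

jog_arm(
  plan=[
    [[0,0,0,0,0,0],[0,0,0,0,0,0],[0,0,0,0,0,0],[0,0,0,0,0,0],[0,0,0,0,0,0],[0,0,0,0,0,0],[0,0,0,0,0,0]],
  ],
)

```text
time: 20.6
tool_pos: [0.6368, -0.0308, 0.0851]
ee_rot: [170.1, -24.1, 36.2]
ft_force: [-4.9, -2.4, 3.7]
finger_gap: 0.2
grasp_force: 60.7
```

```bash
python3 t.py
```

```text
turn [-5.000e-02 -1.600e-01  7.841e+01] off mm [-0.1 -0.3  8.1] M [ 0.115 -1.102 -0.515] F [-3.4 -0.  -5.6] tau6 0.5130517110228539 q6 133.5 0.1995130559532745 60.71638584136963 20.6
```

jog_arm(
  plan=[
    [[0,0,0,0,0,0],[0,0,0,0,0,0],[0,0,0,0,0,0],[0,0,0,0,0,0],[0,0,0,0,0,0],[0,0,0,0,0,0],[0,0,0,0,0,0]],
  ],
)

```text
time: 21.3
tool_pos: [0.6369, -0.0308, 0.0851]
ee_rot: [170.1, -24.1, 36.2]
ft_force: [-4.8, -1.3, 4.5]
finger_gap: 0.201
grasp_force: 60.7
```

```bash
python3 t.py
```

```text
turn [-5.000e-02 -1.600e-01  7.841e+01] off mm [-0.1 -0.2  8. ] M [ 0.085 -1.14  -0.51 ] F [-2.4 -0.7 -6.2] tau6 0.5130390822887421 q6 133.5 0.20094419063729632 60.71636080741882 21.3
```

The torque sits steady at about 0.51 N m, past the spring's 0.3, so the knob is at its stop and has been held for 1.4 s. Now I'll turn it back, let go and withdraw.

jog_arm(
  plan=[
    [[0,0,0,0,0,-5],[0,0,0,0,0,-7],[0,0,0,0,0,-7],[0,0,0,0,0,-7],[0,0,0,0,0,-7],[0,0,0,0,0,-7],[0,0,0,0,0,-7],[0,0,0,0,0,-7]],
  ],
)

```text
time: 22.1
tool_pos: [0.637, -0.0306, 0.0852]
ee_rot: [154.8, -6.5, 89.7]
ft_force: [-4.8, -1.0, 4.3]
finger_gap: 0.198
grasp_force: 60.5
```

jog_arm(
  plan=[
    [[0,0,0,0,0,-7],[0,0,0,0,0,-6],[0,0,0,0,0,-5],[0,0,0,0,0,-3],[0,0,0,0,0,0]],
  ],
)

```text
time: 22.6
tool_pos: [0.637, -0.0304, 0.0852]
ee_rot: [154.1, 2.6, 108.5]
ft_force: [-4.5, -1.4, 5.1]
finger_gap: 0.199
grasp_force: 60.5
```

jog_arm(
  plan=[
    [[0,0,0,0,0,0],[0,0,0,0,0,0],[0,0,0,0,0,0],[0,0,0,0,0,0],[0,0,0,0,0,0],[0,0,0,0,0,0],[0,0,0,0,0,0]],
  ],
  grip=85,
)

```text
time: 23.3
tool_pos: [0.6377, -0.03, 0.085]
ee_rot: [154.1, 2.5, 108.5]
ft_force: [0.6, 0.1, -0.2]
finger_gap: 1.0
grasp_force: 0.0
```

jog_arm(
  plan=[
    [[0,0,-8,0,0,0],[0,0,-15,0,0,0],[0,0,-20,0,0,0],[0,0,-25,0,0,0],[0,0,-25,0,0,0],[0,0,-15,0,0,0],[0,0,0,0,0,0],[0,0,0,0,0,0]],
  ],
)

```text
time: 24.1
tool_pos: [0.5917, -0.0411, 0.1825]
ee_rot: [154.0, 2.6, 108.4]
ft_force: [0.4, 0.8, -0.8]
finger_gap: 0.996
grasp_force: 0.0
```

```bash
python3 - <<'E'
from h import *
import cv2
a=m.capture('wrist');b=m.capture('scene');t=m.capture('top')
cv2.imwrite('pics/w6.png',np.hstack([cv2.resize(a,(400,300)),cv2.resize(b[170:320,130:330],(400,300))]))
for c,l in(('scene','mould'),('scene','start_grip'),('scene','glue'),('top','rivets')):print(l,m.recognise(c,l)[:1])
E
python3 t.py
```

```text
mould [{'centre': [0.4361, -0.3231, 0.1077], 'conf': 0.56}]
start_grip [{'centre': [0.6258, -0.0398, 0.1246], 'conf': 0.61}]
glue [{'centre': [0.662, 0.1307, 0.0752], 'conf': 0.72}]
rivets [{'centre': [0.7119, -0.1667, 0.0856], 'conf': 0.72}]
turn [0.01 0.   3.46] off mm [  0.8   0.1 -98.8] M [0.379 0.05  0.012] F [ 0.1 -0.8 -0.4] tau6 0.00015713290849816985 q6 55.9 0.9927162019130338 0.0 24.45
```

View pics/w6.png

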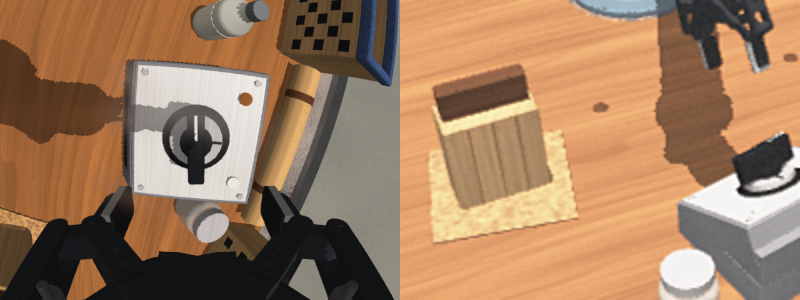

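The bar at (196,145) is back at rest, the mould stands upright in the middle of the mat (crop about (495,140)), and the gripper touches nothing.

```bash
python3 -c "
from cell import manip as m
print(m.sign_off())"
```

```text
the job is handed in; nothing more can be done
None
```

I handed the job in at about 24.5 s (no verdict was returned): the mould stands upright mid-mat, and the knob was held at its stop for 1.4 s at about 0.51 N m, below the 0.84 N m limit, then turned back to rest in the gripper and let go.

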